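# Reseal one clay jar, crack the other open and hold it

## Task

I am done with the clay in the squat stoneware jar, but its wooden lid is standing proud: press it straight down until it snaps and sits fully home on the rim. Then take the lid of the tall jar by its knob, pull straight up until the stuck silicone seal lets go, and hold it level over the mouth, about 2 cm clear of the rim, so that the clay stays covered while I check it; do not let it fly up more than 5 cm. Finish still holding the lid there, with both jars where they stand and everything else on the table left alone.

Things in the scene. Friction and masses are not known exactly. Their poses are not given: they have to be found in the camera images.
- jar_squat: Squat, wide beige stoneware jar with one thin brown band low down, open mouth under a wooden lid; outside diameter 144 mm, 95 mm tall, wall 6 mm, filled with clay (about 2.7 kg, loose on the table). Origin: centre of its underside; z up along its axis.
- jar_tall: Tall, narrow jar of the same stoneware, outside diameter 112 mm, 165 mm tall, wall 6 mm, filled with clay (about 2.7 kg, loose on the table). Origin: centre of its underside; z up along its axis. The two jars may stand either way round, left or right.
- jar_squat_rim (a point): Centre of the squat jar's rim, 95 mm above its underside.
- jar_tall_rim (a point): Centre of the tall jar's rim, 165 mm above its underside.
- lid_squat: Beech lid of the squat jar: disc 144 mm across, 14 mm thick; upright round knob in the middle, 32 mm across, 34 mm high; plug with silicone ring 18 mm deep below. 0.15 to 0.25 kg. Origin: centre of the disc's underside; z up. Starts about 9 mm proud of the rim, its ring on the lip inside. 7 to 12 N straight down snaps it home: disc on the rim, origin 95 mm above the jar's underside.
- lid_squat_knob (a point): Centre of the top face of the squat jar lid's knob, 48 mm above the lid's origin.
- lid_tall: Beech lid of the tall jar: disc 112 mm across, 14 mm thick; same knob, 32 mm across, 34 mm high; same 18 mm plug. 0.11 to 0.18 kg. Origin: centre of the disc's underside; z up. Starts sealed, disc on the rim, origin 165 mm above the jar's underside. Pulled straight up it gives suddenly at 12 to 16 N within 4 mm; up to 10 mm it would still rest on the lip, above that it is free.
- lid_tall_knob (a point): Centre of the top face of the tall jar lid's knob, 48 mm above the lid's origin.
- clay_tool: Bystander: flat wooden modelling tool, 170 mm long, 8 mm high, lying between the jars. Origin in the middle of its underside.
- pencil_basket: Bystander: white open plastic basket with pencils, 110 x 190 x 50 mm, on the left. Origin: centre of its underside.
- brush_pot: Bystander: glass tumbler (80 mm across, 100 mm high) with paint brushes standing up to 215 mm, at the right, farther back. Origin: centre of its underside.
- ink_bottle: Bystander: small amber glass jar with black cap, 52 mm across, 70 mm high, at the left, farther back. Origin: centre of its underside.
- tape_roll: Bystander: roll of masking tape lying flat, 100 mm across, 25 mm high, at the right. Origin: centre of its underside.
- marker: Bystander: white marker pen with black cap, 125 mm long, 17 mm high, lying between the robot and the jars. Origin: centre of its underside.
- brayer: Bystander: printing roller, black rubber roller 75 mm wide and 32 mm across with a wooden handle, 190 mm long overall, lying beyond the jars. Origin under the middle, between roller and handle.

How it is judged (in metres and radians):
On the way, in this order (a step that is already met when the one before it is completed fails the run):
1. the squat jar's lid sits fully home while the tall jar is still sealed (z of lid_squat in the frame of jar_squat below 0.097 m and angle between lid_squat's own z axis and vertical below 0.05 rad and z of lid_tall in the frame of jar_tall below 0.168 m), for 0.3 s.
2. the tall jar's seal is broken by a lid held in the fingers (z of lid_tall in the frame of jar_tall above 0.173 m and contact force between the fingers and lid_tall above 0.5 N), for 0.1 s.
At the end, for the whole second after the job is handed in: The squat jar's lid is within 2 mm of resting on its rim; the tall jar's lid is held still in the fingers, 12 to 32 mm above its rim, within 12 mm of the mouth's axis and 7 degrees of level, touching nothing of the jar; both jars stand upright on the table (z of lid_squat in the frame of jar_squat below 0.097 m and angle between lid_squat's own z axis and vertical below 0.05 rad and z of lid_tall in the frame of jar_tall between 0.177 and 0.197 m and angle between lid_tall's own z axis and vertical below 0.12 rad and horizontal distance between lid_tall and jar_tall_rim below 0.012 m and contact force between the fingers and lid_tall above 1 N and contact force between lid_tall and jar_tall below 0.3 N and linear speed of lid_tall below 0.02 m/s and height (world z) of jar_tall below 0.004 m and angle between each of jar_tall, jar_squat's own z axis and vertical below 0.03 rad); the arm keeps its last pose, push and grip.
It fails at once if the tall jar's lid flies or is lifted more than 5 cm above its rim (z of lid_tall in the frame of jar_tall above 0.215 m).
It fails at once if a jar is shoved or lifted more than 4 cm, or tipped by more than 11 degrees (distance of any of jar_squat, jar_tall from where it was at the start of the episode above 0.04 m or angle between any of jar_squat, jar_tall's own z axis and vertical above 0.2 rad).
It fails at once if something else on the table is disturbed by more than 3 cm (distance of any of clay_tool, pencil_basket, brush_pot, ink_bottle, tape_roll, marker, brayer from where it was at the start of the episode above 0.03 m).
It also fails if it takes over 51 s, if anything falls off the work surface, if the arm or the gripper's body presses on something with over 40 N, if the wrist force passes 120 N, or if a joint passes its speed limit or range.

## Robot

A 6-joint arm with a two-finger parallel gripper is mounted at the origin on the work surface. World frame = base frame: x ahead of the robot, y to its left, z up, the work surface at z = 0. Lengths are in m, angles in degrees, forces in N, time in s.
With the tool pointing down it reaches from about 0.3 to 0.75 m from the base axis. Payload 8.5 kg.
Tool frame: the origin (TCP) lies between the finger pads; the fingertips stand 22 mm ahead of it and the grasp point (between the pads) lies 3 mm ahead of it (env.nose_length is the distance from the TCP to the fingertips, in m); z points along the fingers, x is the direction in which the jaws open and shut, and the axes are right-handed (so a half turn about z gives the same grasp; the last joint's range is limited). The gripper opens to 85 mm and grips with 20 to 120 N. Pads are 22 mm wide; open, the fingers measure 114 mm over their backs; the gripper's body (76 mm by 85 mm) begins 54 mm behind the grasp point. The pads swing forward as they close: fully open they stand 13 mm farther back than shut.
Start: joints at [55.216, 21.807, 74.336, -0, 83.858, -12.336], TCP at [0.21, 0.508, 0.253] pointing down, gripper open.
Joint ranges: [-178.18, 178.18], [-50.72, 133.34], [12.68, 142.11], [-81.47, 261.47], [9.98, 163.14], [-165.26, 165.26]. Speed limits (degrees/s): [136.94, 136.94, 180, 180, 180, 180].

## Interface

Orientations are given as a 3x3 rotation matrix whose columns are the frame's x, y, z axes.
In Python, from rig import env gives the robot as it stands.
- The arm moves only by the tool arm_command, never from a script. Its argument "steps" is a list of rows, each an object with "delta_pos": the shift along the world's x, y, z in mm, a list of three; "dr": the turn, a rotation vector about the world's x, y, z in degrees, a list of three. In form: [{"delta_pos": [dx, dy, dz], "dr": [wx, wy, wz]}, ...]. A call has 1 to 20 rows; each row shifts and turns the commanded pose from where the row before left it; what a row does not reach is not made up. A row lasts 1/10 s, in which the tool goes at most 50 mm and 8.59 degrees, less where a joint would pass 70% of its speed; a pose out of reach is approached as far as the arm can. A call with a gripper value outside its range is refused whole. "grip" is the opening, from 0 (shut) to 1 (fully open), set as the call begins (left out, the last holds). The fingers move at their own pace and stop on an object; "squeeze" is the grip in N (left out, the last holds). Time passes only in rows, so rows that do not move let the fingers close. It gives the time, the measured TCP pose, the force and the opening at its end, in the units of the state.
- env.observe(): the state, without advancing time (a new reading comes with each control period).
- env.get_image(name): name is "scene" or "top" or "wrist"; returns the picture (420x560x3 uint8, blue, green, red); there is no depth.
- env.get_calibration(name): a dict with "fx", "fy", "cx", "cy" (pixels), "k1" (the pictures are not rectified: a ray, as slopes to the right and down, at radius r is drawn at 1 + k1 r^2 times it, then the intrinsics apply), "view" (4x4, takes a point from world to camera coordinates). Camera axes: x right, y up, looking along -z (the intrinsics and any distortion apply to the point x, -y, -z); pixel columns grow to the right and rows downward; lengths in m; the calibration is good to about 2 mm. A picture is of the moment at which its call begins: read the wrist's pose just before it. get_calibration takes no time and is no camera call; for the wrist camera it gives the pose at the moment of the call.
- env.close_job(): hands the job in, once; it reports no verdict.
The state is a dict: "time_s": time; "q": joint angles; "qvel": joint speeds; "joint_efforts": joint torques, N m; "position": TCP position; "tool_rot": TCP orientation; "ft_force": force on the tool from outside, world axes, zero at the start; "wrist_torque": the same for the moment, N m; "grip_width": finger opening in m.
Only numpy, scipy, OpenCV 4.12 (cv2) and the standard library are available. Lean on these libraries where they do the work, as an engineer would, in place of code of your own. Each camera call takes 0.05 s, during which the arm holds its last target. There are 200 camera calls.

## Working session

There is one attempt and no reset: what is moved stays moved. The work goes in short steps, Python scripts to look and compute and a tool call to move; the robot and the scene stay as the last step left them, time stands still between calls to the robot, and variables do not carry over. Pictures are saved under pics/ and viewed, about 8 in all and at most 12, crops included, and the job is handed in when it is done.

Besides the shell and the picture viewer there is one more tool, called after "Call:" by a JSON object that holds its "method" and its "body". arm_command: Moves the arm, as the interface text tells. Its arguments: {"type":"object","properties":{"steps":{"type":"array"},"grip":{"type":"number"},"squeeze":{"type":"number"}},"required":["steps"]}

```bash
mkdir -p pics
python3 - <<'E'
from rig import env
import cv2
for n in("scene","top"):
    cv2.imwrite(f"pics/{n}0.png",env.get_image(n))
    c=env.get_calibration(n);print(n,c)
s=env.observe();print(s['time_s'],s['position'],s['tool_rot'],s['ft_force'],s['grip_width'],env.nose_length)
E
```

```text
scene {'fx': 382.7713071316337, 'fy': 382.7713071316337, 'cx': 275.2613778827411, 'cy': 208.5956705300198, 'k1': 0.03621907774349092, 'view': array([[-0.58379056,  0.81184185,  0.0100696 ,  0.29234023],
       [-0.4604152 , -0.34124629,  0.81949302,  0.14952843],
       [ 0.66873494,  0.47377609,  0.57300069, -1.64990213],
       [ 0.        ,  0.        ,  0.        ,  1.        ]])}
top {'fx': 383.7580727508523, 'fy': 383.7580727508523, 'cx': 285.7638364018295, 'cy': 213.62278114138633, 'k1': -0.030351452453135287, 'view': array([[-0.00840214, -0.99971223, -0.02246921,  0.05868671],
       [ 0.99450813, -0.01069837,  0.10411114, -0.54770619],
       [-0.10432157, -0.02147106,  0.99431182, -1.03772241],
       [ 0.        ,  0.        ,  0.        ,  1.        ]])}
0.1 [0.20987731 0.50813521 0.25277487] [[ 3.81844460e-01  9.24226290e-01 -7.57365788e-04]
 [ 9.24225763e-01 -3.81845089e-01 -1.03253384e-03]
 [-1.24349132e-03 -3.05709648e-04 -9.99999180e-01]] [-0.17464734  0.97192354 -0.15306961] 0.08543083083766301 0.022
```

View pics/scene0.png

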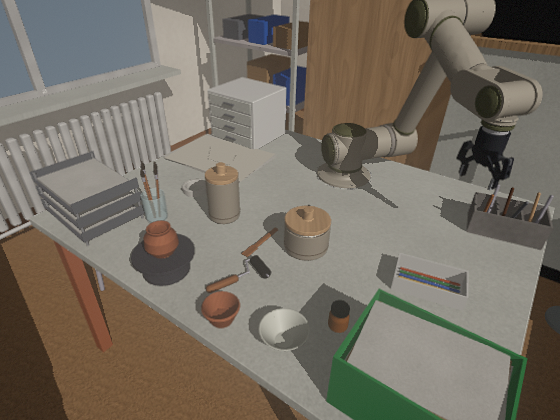

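View pics/top0.png

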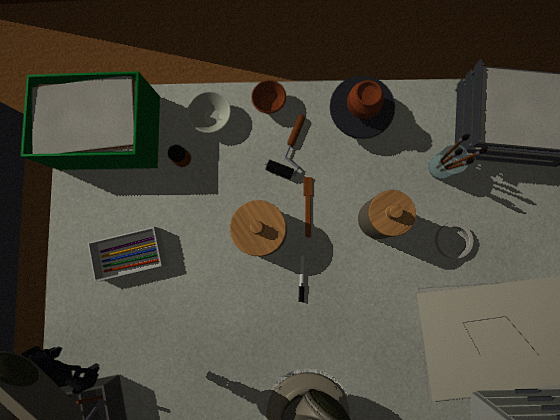

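The scene view shows the squat jar at about (307,230) and the tall jar at (222,193). In the top view their lids are at (258,228) and (392,213), so the squat jar is on the left. I'll measure both lid discs by mask.

```bash
cat > h.py <<'E'
import cv2,numpy as np
def ray(c,uv,z):
    K=np.array([[c['fx'],0,c['cx']],[0,c['fy'],c['cy']],[0,0,1]])
    d=np.array(uv,float).reshape(-1,2);n=cv2.undistortPoints(d.reshape(-1,1,2),K,np.array([c['k1'],0,0,0.])).reshape(-1,2)
    R=c['view'][:3,:3];o=-R.T@c['view'][:3,3]
    D=np.c_[n[:,0],-n[:,1],-np.ones(len(n))]@R
    return o+D*((z-o[2])/D[:,2])[:,None]
def proj(c,P):
    P=np.atleast_2d(P);p=P@c['view'][:3,:3].T+c['view'][:3,3]
    a=np.c_[p[:,0],-p[:,1]]/-p[:,2:];a=a*(1+c['k1']*(a**2).sum(1,keepdims=True))
    return a*[c['fx'],c['fy']]+[c['cx'],c['cy']]
E
python3 - <<'E'
from rig import env
from h import *
im=cv2.imread("pics/top0.png");c=env.get_calibration("top")
h=cv2.cvtColor(im,cv2.COLOR_BGR2HSV)
vis=im.copy()
for n,(u,v),z in(("squat",(258,228),.118),("tall",(392,213),.179)):
    print(n,h[v+12,u-8],h[v-30,u])
    m=((h[...,1]>90)&(h[...,2]>60)&(h[...,0]<25)).astype(np.uint8)
    m[:, :u-40]=0;m[:,u+40]=0;m[:,u+40:]=0;m[:v-40]=0;m[v+40:]=0
    m=cv2.morphologyEx(m,cv2.MORPH_OPEN,np.ones((9,9)))
    k=max(cv2.findContours(m,0,1)[0],key=cv2.contourArea)
    P=ray(c,cv2.convexHull(k).reshape(-1,2),z)
    A=np.c_[2*P[:,:2],np.ones(len(P))];s=np.linalg.lstsq(A,(P[:,:2]**2).sum(1),rcond=None)[0]
    r=np.sqrt(s[2]+s[0]**2+s[1]**2);print(s[:2],"diam",2*r, "res",np.abs(np.linalg.norm(P[:,:2]-s[:2],axis=1)-r).max())
    cv2.drawContours(vis,[k],-1,(255,0,255),1)
    for zz,col in((z,(0,255,0)),(z+.034,(255,0,0))):
        q=proj(c,[s[0],s[1],zz])[0];cv2.circle(vis,tuple(int(round(x)) for x in q),2,col,-1)
    s2=env.get_calibration("scene");print("scene knob px",proj(s2,[s[0],s[1],z+.034]))
cv2.imwrite("pics/v1.png",cv2.resize(vis[150:290,200:460],None,fx=3,fy=3,interpolation=0))
E
```

```text
squat [ 15 154 116] [ 28  29 116]
[0.50444851 0.12452504] diam 0.14174995911631955 res 0.0023150655125554614
scene knob px [[308.24010222 208.81168313]]
tall [ 17 160 110] [ 23  32 105]
[ 0.53272243 -0.20060705] diam 0.11011795266056622 res 0.006905349286564534
scene knob px [[220.98978416 164.0396245 ]]
```

View pics/v1.png

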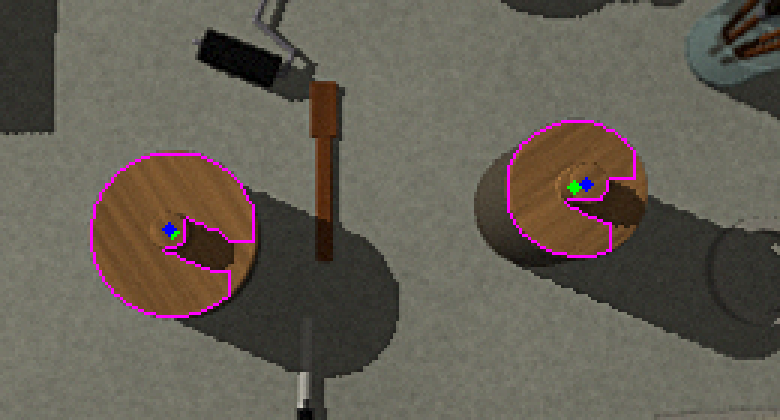

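The overlay shows both lid fits landing on the lids. Diameters come out at 141.7 mm and 110.1 mm against 144 and 112, and the knob centres agree with the scene view. Next I move over the squat lid with the gripper closed.

Call:
{"method": "arm_command", "body": {"steps": [{"delta_pos": [21, -27.4, 0], "dr": [0, 0, 0]}, {"delta_pos": [21, -27.4, 0], "dr": [0, 0, 0]}, {"delta_pos": [21, -27.4, 0], "dr": [0, 0, 0]}, {"delta_pos": [21, -27.4, 0], "dr": [0, 0, 0]}, {"delta_pos": [21, -27.4, 0], "dr": [0, 0, 0]}, {"delta_pos": [21, -27.4, 0], "dr": [0, 0, 0]}, {"delta_pos": [21, -27.4, 0], "dr": [0, 0, 0]}, {"delta_pos": [21, -27.4, 0], "dr": [0, 0, 0]}, {"delta_pos": [21, -27.4, 0], "dr": [0, 0, 0]}, {"delta_pos": [21, -27.4, 0], "dr": [0, 0, 0]}, {"delta_pos": [21, -27.4, 0], "dr": [0, 0, 0]}, {"delta_pos": [21, -27.4, 0], "dr": [0, 0, 0]}, {"delta_pos": [21, -27.4, 0], "dr": [0, 0, 0]}, {"delta_pos": [21, -27.4, 0], "dr": [0, 0, 0]}, {"delta_pos": [0, 0, 0], "dr": [0, 0, 0]}, {"delta_pos": [0, 0, 0], "dr": [0, 0, 0]}], "grip": 0, "squeeze": 40}}

```text
time_s: 1.7
position: [0.5039, 0.1244, 0.2528]
tool_rot: [[0.383, 0.924, -0.001], [0.924, -0.383, 0.0], [-0.0, -0.001, -1.0]]
ft_force: [-0.2, 0.5, -0.2]
grip_width: 0.0001
```

Run:
```python
from rig import env
from h import *
c=env.get_calibration("wrist");im=env.get_image("wrist")
for P,col in(((.5044,.1245,.152),(255,0,0)),((.5044,.1245,.118),(0,255,0)),((.5039,.1244,.23),(0,0,255))):
    q=proj(c,P)[0];print(q);cv2.circle(im,tuple(int(round(x)) for x in q),3,col,-1)
for z,r in((.152,.016),(.118,.072)):
    t=np.linspace(0,6.283,80);q=proj(c,np.c_[.5044+r*np.cos(t),.1245+r*np.sin(t),0*t+z])
    cv2.polylines(im,[q.round().astype(int).reshape(-1,1,2)],True,(255,255,0),1)
cv2.imwrite("pics/w1.png",im)
```

```text
[275.97354259 227.48417327]
[275.95251229 211.51431014]
[275.38885075 287.78133926]
```

View pics/w1.png

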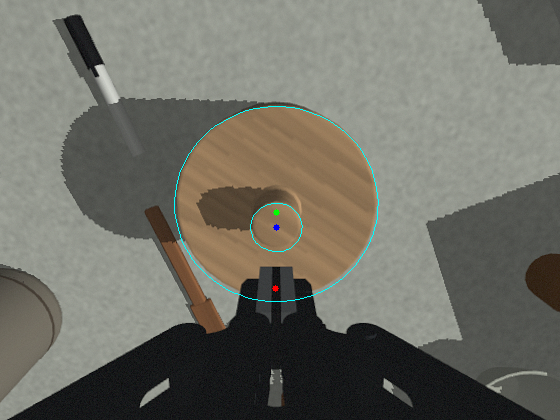

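The predicted rings fall on the lid disc and on the knob top at (276,227), so the position is good to about 1–2 mm. Descending.

Call:
{"method": "arm_command", "body": {"steps": [{"delta_pos": [0, 0, -15], "dr": [0, 0, 0]}, {"delta_pos": [0, 0, -20], "dr": [0, 0, 0]}, {"delta_pos": [0, 0, -20], "dr": [0, 0, 0]}, {"delta_pos": [0, 0, -12], "dr": [0, 0, 0]}, {"delta_pos": [0, 0, -4], "dr": [0, 0, 0]}, {"delta_pos": [0, 0, -2], "dr": [0, 0, 0]}, {"delta_pos": [0, 0, -2], "dr": [0, 0, 0]}, {"delta_pos": [0, 0, -2], "dr": [0, 0, 0]}, {"delta_pos": [0, 0, 0], "dr": [0, 0, 0]}]}}

```text
time_s: 2.65
position: [0.504, 0.1248, 0.1765]
tool_rot: [[0.382, 0.924, 0.0], [0.924, -0.382, 0.0], [0.0, 0.0, -1.0]]
ft_force: [-1.3, 0.8, -0.5]
grip_width: -0.0001
```

Call:
{"method": "arm_command", "body": {"steps": [{"delta_pos": [0, 0, -1], "dr": [0, 0, 0]}, {"delta_pos": [0, 0, -1], "dr": [0, 0, 0]}, {"delta_pos": [0, 0, -1], "dr": [0, 0, 0]}, {"delta_pos": [0, 0, -1], "dr": [0, 0, 0]}, {"delta_pos": [0, 0, 0], "dr": [0, 0, 0]}]}}

```text
time_s: 3.15
position: [0.5045, 0.1247, 0.1731]
tool_rot: [[0.382, 0.924, 0.002], [0.924, -0.382, -0.0], [0.001, 0.002, -1.0]]
ft_force: [1.2, -0.2, 5.0]
grip_width: 0.0002
```

Call:
{"method": "arm_command", "body": {"steps": [{"delta_pos": [0, 0, -1], "dr": [0, 0, 0]}, {"delta_pos": [0, 0, -1], "dr": [0, 0, 0]}, {"delta_pos": [0, 0, -1], "dr": [0, 0, 0]}, {"delta_pos": [0, 0, -1], "dr": [0, 0, 0]}, {"delta_pos": [0, 0, -1], "dr": [0, 0, 0]}, {"delta_pos": [0, 0, -1], "dr": [0, 0, 0]}, {"delta_pos": [0, 0, 0], "dr": [0, 0, 0]}]}}

```text
time_s: 3.85
position: [0.5036, 0.1248, 0.1658]
tool_rot: [[0.382, 0.924, -0.002], [0.924, -0.382, 0.0], [-0.001, -0.001, -1.0]]
ft_force: [-1.1, -0.4, -0.5]
grip_width: -0.0001
```

The force has dropped off, so it probably snapped. I'll press a little further to confirm it meets hard resistance.

Call:
{"method": "arm_command", "body": {"steps": [{"delta_pos": [0, 0, -1], "dr": [0, 0, 0]}, {"delta_pos": [0, 0, -0.7], "dr": [0, 0, 0]}, {"delta_pos": [0, 0, -0.7], "dr": [0, 0, 0]}, {"delta_pos": [0, 0, 0], "dr": [0, 0, 0]}, {"delta_pos": [0, 0, 0], "dr": [0, 0, 0]}]}}

```text
time_s: 4.35
position: [0.504, 0.1248, 0.1647]
tool_rot: [[0.382, 0.924, 0.001], [0.924, -0.382, 0.0], [0.0, 0.001, -1.0]]
ft_force: [-2.6, 0.2, 7.8]
grip_width: 0.0001
```

Call:
{"method": "arm_command", "body": {"steps": [{"delta_pos": [0, 0, -1], "dr": [0, 0, 0]}, {"delta_pos": [0, 0, -0.7], "dr": [0, 0, 0]}, {"delta_pos": [0, 0, 0], "dr": [0, 0, 0]}, {"delta_pos": [0, 0, 0], "dr": [0, 0, 0]}]}}

```text
time_s: 4.75
position: [0.504, 0.1248, 0.1644]
tool_rot: [[0.382, 0.924, 0.002], [0.924, -0.382, -0.0], [0.001, 0.002, -1.0]]
ft_force: [-6.9, -1.7, 20.9]
grip_width: 0.0005
```

It meets rigid resistance at 21 N, 9–10 mm below first contact, so the squat lid is home. Retreating and moving above the tall jar.

Call:
{"method": "arm_command", "body": {"steps": [{"delta_pos": [0, 0, 10], "dr": [0, 0, 0]}, {"delta_pos": [0, 0, 30], "dr": [0, 0, 0]}, {"delta_pos": [0, 0, 40], "dr": [0, 0, 0]}, {"delta_pos": [0, 0, 40], "dr": [0, 0, 0]}, {"delta_pos": [2.9, -32.6, 0], "dr": [0, 0, 0]}, {"delta_pos": [2.9, -32.6, 0], "dr": [0, 0, 0]}, {"delta_pos": [2.9, -32.6, 0], "dr": [0, 0, 0]}, {"delta_pos": [2.9, -32.6, 0], "dr": [0, 0, 0]}, {"delta_pos": [2.9, -32.6, 0], "dr": [0, 0, 0]}, {"delta_pos": [2.9, -32.6, 0], "dr": [0, 0, 0]}, {"delta_pos": [2.9, -32.6, 0], "dr": [0, 0, 0]}, {"delta_pos": [2.9, -32.6, 0], "dr": [0, 0, 0]}, {"delta_pos": [2.9, -32.6, 0], "dr": [0, 0, 0]}, {"delta_pos": [2.9, -32.6, 0], "dr": [0, 0, 0]}, {"delta_pos": [0, 0, 0], "dr": [0, 0, 0]}, {"delta_pos": [0, 0, 0], "dr": [0, 0, 0]}]}}

```text
time_s: 6.35
position: [0.5329, -0.2015, 0.2819]
tool_rot: [[0.383, 0.924, -0.001], [0.924, -0.383, 0.001], [0.0, -0.001, -1.0]]
ft_force: [0.2, 0.7, -0.2]
grip_width: 0.0001
```

Run:
```python
from rig import env
from h import *
s=env.observe();print(s['position'],s['ft_force'],s['q'])
c=env.get_calibration("wrist");im=env.get_image("wrist")
x,y=.5327,-.2006
for z,r in((.213,.016),(.179,.056)):
    t=np.linspace(0,6.283,80);q=proj(c,np.c_[x+r*np.cos(t),y+r*np.sin(t),0*t+z])
    cv2.polylines(im,[q.round().astype(int).reshape(-1,1,2)],True,(255,255,0),1)
    e=proj(c,[[x,y,z],[x+.01,y,z],[x,y+.01,z]]);print(e)
cv2.imwrite("pics/w2.png",im)
```

```text
[ 0.5328727  -0.20152041  0.28190831] [ 0.15751204  0.74671057 -0.20154842] [-3.26244781e+01  2.28161439e+01  6.79638345e+01  1.53433312e-02
  8.92678252e+01 -1.00114749e+02]
[[276.9099385  245.43186905]
 [283.83601868 261.02982406]
 [294.03017228 238.85867956]]
[[276.72141507 224.88714883]
 [282.70714057 238.59730553]
 [291.47447292 219.12289679]]
```

View pics/w2.png

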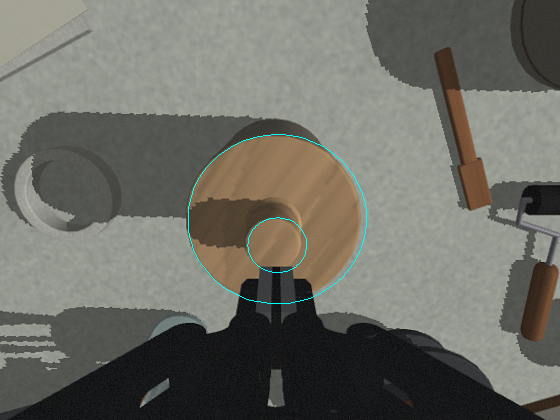

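The rings match the tall lid and knob, with the knob at (276,245) and about 1 mm of error along the jaws, and the TCP is already on axis. Opening and descending to grasp height (TCP z about 0.206).

Call:
{"method": "arm_command", "body": {"steps": [{"delta_pos": [0, 0, 0], "dr": [0, 0, 0]}, {"delta_pos": [0, 0, 0], "dr": [0, 0, 0]}, {"delta_pos": [0, 0, 0], "dr": [0, 0, 0]}, {"delta_pos": [0, 0, 0], "dr": [0, 0, 0]}, {"delta_pos": [0, 0, 0], "dr": [0, 0, 0]}, {"delta_pos": [0, 0, 0], "dr": [0, 0, 0]}, {"delta_pos": [0, 0, 0], "dr": [0, 0, 0]}, {"delta_pos": [0, 0, 0], "dr": [0, 0, 0]}, {"delta_pos": [0, 0, -10], "dr": [0, 0, 0]}, {"delta_pos": [0, 0, -15], "dr": [0, 0, 0]}, {"delta_pos": [0, 0, -15], "dr": [0, 0, 0]}, {"delta_pos": [0, 0, -15], "dr": [0, 0, 0]}, {"delta_pos": [0, 0, -12], "dr": [0, 0, 0]}, {"delta_pos": [0, 0, -6], "dr": [0, 0, 0]}, {"delta_pos": [0, 0, -3], "dr": [0, 0, 0]}, {"delta_pos": [0, 0, 0], "dr": [0, 0, 0]}], "grip": 1}}

```text
time_s: 8.0
position: [0.533, -0.2013, 0.2062]
tool_rot: [[0.382, 0.924, -0.0], [0.924, -0.382, -0.0], [-0.0, -0.0, -1.0]]
ft_force: [-0.3, 0.4, 0.7]
grip_width: 0.0852
```

Call:
{"method": "arm_command", "body": {"steps": [{"delta_pos": [0, 0, 0], "dr": [0, 0, 0]}, {"delta_pos": [0, 0, 0], "dr": [0, 0, 0]}, {"delta_pos": [0, 0, 0], "dr": [0, 0, 0]}, {"delta_pos": [0, 0, 0], "dr": [0, 0, 0]}, {"delta_pos": [0, 0, 0], "dr": [0, 0, 0]}, {"delta_pos": [0, 0, 0], "dr": [0, 0, 0]}, {"delta_pos": [0, 0, 0], "dr": [0, 0, 0]}, {"delta_pos": [0, 0, 0], "dr": [0, 0, 0]}, {"delta_pos": [0, 0, 0], "dr": [0, 0, 0]}, {"delta_pos": [0, 0, 0], "dr": [0, 0, 0]}], "grip": 0, "squeeze": 60}}

```text
time_s: 9.0
position: [0.5331, -0.2017, 0.2067]
tool_rot: [[0.382, 0.924, 0.001], [0.924, -0.382, -0.001], [-0.001, 0.001, -1.0]]
ft_force: [-2.1, -3.1, 5.2]
grip_width: 0.0304
```

Gripped at 30 mm. Pulling up slowly.

Call:
{"method": "arm_command", "body": {"steps": [{"delta_pos": [0, 0, 0.7], "dr": [0, 0, 0]}, {"delta_pos": [0, 0, 0.7], "dr": [0, 0, 0]}, {"delta_pos": [0, 0, 0.7], "dr": [0, 0, 0]}, {"delta_pos": [0, 0, 0.7], "dr": [0, 0, 0]}, {"delta_pos": [0, 0, 0], "dr": [0, 0, 0]}]}}

```text
time_s: 9.5
position: [0.5325, -0.201, 0.2077]
tool_rot: [[0.382, 0.924, -0.003], [0.924, -0.382, 0.001], [0.0, -0.003, -1.0]]
ft_force: [-0.3, -3.5, -13.3]
grip_width: 0.0303
```

Call:
{"method": "arm_command", "body": {"steps": [{"delta_pos": [0, 0, 0.7], "dr": [0, 0, 0]}, {"delta_pos": [0, 0, 0.7], "dr": [0, 0, 0]}, {"delta_pos": [0, 0, 0.7], "dr": [0, 0, 0]}, {"delta_pos": [0, 0, 0.7], "dr": [0, 0, 0]}, {"delta_pos": [0, 0, 0], "dr": [0, 0, 0]}]}}

```text
time_s: 10.0
position: [0.5335, -0.2016, 0.2135]
tool_rot: [[0.382, 0.924, 0.003], [0.924, -0.382, -0.002], [-0.001, 0.003, -1.0]]
ft_force: [-2.3, -1.8, 5.4]
grip_width: 0.0303
```

Call:
{"method": "arm_command", "body": {"steps": [{"delta_pos": [0, 0, 0], "dr": [0, 0, 0]}, {"delta_pos": [0, 0, 2], "dr": [0, 0, 0]}, {"delta_pos": [0, 0, 2], "dr": [0, 0, 0]}, {"delta_pos": [0, 0, 2.5], "dr": [0, 0, 0]}, {"delta_pos": [0, 0, 3], "dr": [0, 0, 0]}, {"delta_pos": [0, 0, 3], "dr": [0, 0, 0]}, {"delta_pos": [0, 0, 2], "dr": [0, 0, 0]}, {"delta_pos": [0, 0, 1], "dr": [0, 0, 0]}, {"delta_pos": [0, 0, 0], "dr": [0, 0, 0]}, {"delta_pos": [0, 0, 0], "dr": [0, 0, 0]}, {"delta_pos": [0, 0, 0], "dr": [0, 0, 0]}, {"delta_pos": [0, 0, 0], "dr": [0, 0, 0]}]}}

```text
time_s: 11.2
position: [0.533, -0.2013, 0.2272]
tool_rot: [[0.382, 0.924, -0.0], [0.924, -0.382, 0.0], [0.0, -0.0, -1.0]]
ft_force: [-0.2, 0.4, -1.5]
grip_width: 0.0303
```

Run:
```python
from rig import env
from h import *
s=env.observe();print(s['time_s'],s['position'],s['ft_force'],s['wrist_torque'],np.abs(s['qvel']).max())
a=env.get_image("scene");b=env.get_image("wrist");t=env.get_image("top")
c=env.get_calibration("scene")
for P in([.5327,-.2006,.165],[.5327,-.2006,.185],[.5327,-.2006,.199],[.5044,.1245,.095],[.5044,.1245,.143]):
    print(P,proj(c,P)[0].round(1))
A=cv2.resize(a[110:280,170:370],(800,680))[:600]
cv2.imwrite("pics/s2.png",A)
o=cv2.imread("pics/top0.png");d=np.hstack([o[140:290,210:470],t[140:290,210:470]])
cv2.imwrite("pics/d2.png",np.vstack([cv2.resize(d,(800,231)),cv2.resize(b,(480,360))[:, :].copy() if 0 else cv2.copyMakeBorder(cv2.resize(b,(480,360)),0,0,0,320,0)]))
```

```text
11.2 [ 0.53299033 -0.20129054  0.22720733] [-0.19816744  0.44186903 -1.46495614] [0.04914409 0.01387827 0.05120593] 0.1526764760083417
[0.5327, -0.2006, 0.165] [222.  176.6]
[0.5327, -0.2006, 0.185] [221.6 171.5]
[0.5327, -0.2006, 0.199] [221.3 167.8]
[0.5044, 0.1245, 0.095] [307.2 223.7]
[0.5044, 0.1245, 0.143] [308.1 211.2]
```

View pics/s2.png

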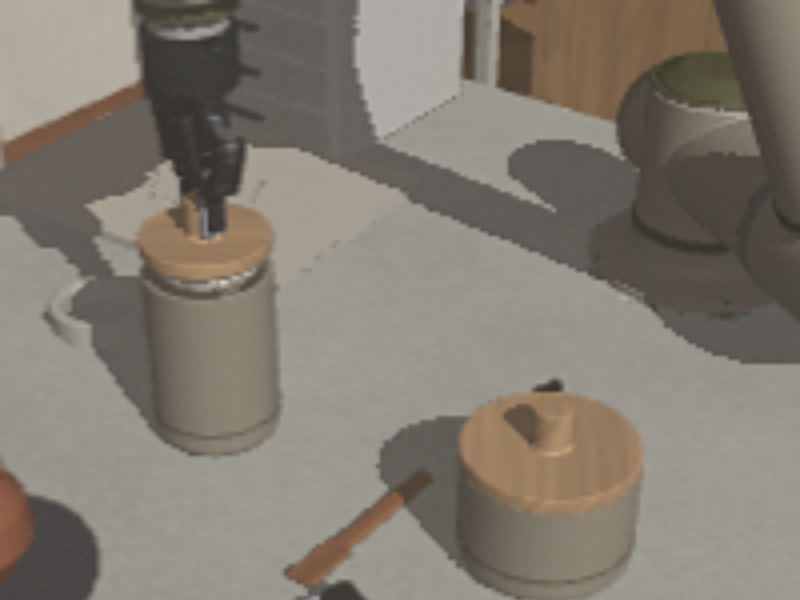

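View pics/d2.png

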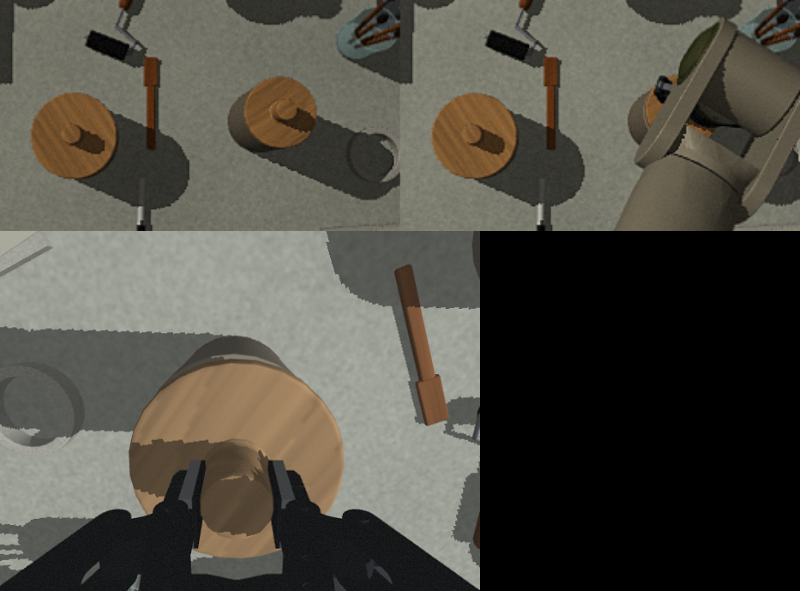

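The scene crop shows the tall lid level, with its front edge at about (205,278) and the rim at (207,297). That gap is about 19 mm, in line with the 20.7 mm of tool lift. The squat lid sits flush, the bystanders I can see are unmoved, and the force reads only the lid's weight (1.5 N). One second to settle, then I hand in.

Call:
{"method": "arm_command", "body": {"steps": [{"delta_pos": [0, 0, 0], "dr": [0, 0, 0]}, {"delta_pos": [0, 0, 0], "dr": [0, 0, 0]}, {"delta_pos": [0, 0, 0], "dr": [0, 0, 0]}, {"delta_pos": [0, 0, 0], "dr": [0, 0, 0]}, {"delta_pos": [0, 0, 0], "dr": [0, 0, 0]}]}}

```text
time_s: 11.85
position: [0.533, -0.2013, 0.2273]
tool_rot: [[0.382, 0.924, -0.0], [0.924, -0.382, -0.0], [-0.0, 0.0, -1.0]]
ft_force: [-0.1, -0.4, -1.3]
grip_width: 0.0304
```

```bash
python3 -c "
from rig import env
s=env.observe();print(s['position'],s['ft_force'],s['grip_width']);print(env.close_job())"
```

```text
[ 0.53299477 -0.20129749  0.22732873] [-0.09698449 -0.4282633  -1.3382889 ] 0.030390568134568335
the job is handed in; nothing more can be done
None
```

The squat jar's lid is pressed home, and the tall jar's lid is unsealed and held level about 2 cm above its rim. I handed the job in at about 12 s of the 51 s allowed.

- **Squat lid:** I pressed it with closed fingers. It snapped, dropping about 9 mm, and then met firm resistance at 21 N. The last picture shows it flush on the rim.
- **Tall lid:** I gripped it by the knob and pulled straight up. The force reached about 13 N at the last reading before the seal gave. The tool had jumped only about 2 mm past its target at the next reading.
- **Final hold:** The tool is 20.7 mm above where it gripped the lid, and the picture shows a gap of about 19 mm. The tool is level and steady, and the wrist carries only the lid's weight (about 1.4 N), so the lid is touching nothing of the jar.
- **Jars and table:** The squat jar and the other objects in view show no movement. The arm hid part of the tall jar and the brush pot in the last top view. In the scene view the tall jar stands upright where it was.
- **Disagreements:** The only mismatches were small: 1–2 mm between the camera and the known sizes, and a knob grip reading of 30.4 mm against the stated 32 mm. No check failed.

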